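Hold a blank on the vacuum jig

ROBOT

A 6-joint arm with a two-finger parallel gripper is mounted at the origin on a cart in front of the work surface, level with it; the furniture and walls round the work are solid. World frame = base frame: x ahead of the robot, y to its left, z up, the work surface at z = 0. Lengths are in mm, angles in rad, forces in N, time in s.
With the tool pointing down it reaches from about 250 to 800 mm from the base axis. Payload 3.9 kg.
Tool frame: the origin (TCP) lies midway between the tips of the shut fingers; the grasp point (between the pads) lies 19 mm behind it; z points along the fingers, y is the line along which they close (so a half turn about z gives the same grasp; the last joint's range is limited). The gripper opens to 85 mm and grips with 20 to 120 N. Pads are 22 mm wide; open, the fingers measure 114 mm over their backs; the gripper's body (76 mm by 85 mm) begins 54 mm behind the grasp point. The pads swing forward as they close: fully open they stand 13 mm farther back than shut.
Start: joints at [-1.103, 0.26, -0.138, 1.173, 0, 1.571], TCP at [236.729, -468.588, 231.304] pointing down, gripper open.
Joint ranges: [-2.78, 2.78], [-0.83, 1.72], [-1.28, 1.37], [-1.9, 2.12], [-1.57, 1.48], [-3.14, 3.14]. Speed limits (rad/s): [2.57, 2.57, 3.14, 3.14, 3.14, 3.14].

INTERFACE

Orientations are given as a unit quaternion [x, y, z, w].
In Python, from workcell import env gives the robot as it stands.
- The arm moves only by the tool jog_arm, never from a script. Its argument "series" is text: rows parted by semicolons, each of 6 numbers parted by spaces: the shift along the tool's x, y, z scaled (see below), then the turn, a rotation vector about the tool's x, y, z scaled (see below). In form: dx dy dz rx ry rz; .... A call has 1 to 8 rows; each row shifts and turns the commanded pose from where the row before left it, along the tool's axes as they then stand; what a row does not reach is not made up. The controller multiplies each number of a shift by 50 mm and each number of a turn by 8 degrees. A row lasts 1/8 s, in which the tool goes at most 62.5 mm and 10.7 degrees, less where a joint would pass 70% of its speed; a pose out of reach is approached as far as the arm can. A call with a number of a shift or a turn outside -1 to 1 is refused whole. A call with a gripper value outside its range is refused whole. "hand" is the closure, from -1 (fully open) to 1 (shut), so that 0 is half open, set as the call begins (left out, the last holds). The fingers move at their own pace and stop on an object; "force" is the grip in N (left out, the last holds). Time passes only in rows, so rows that do not move let the fingers close. It gives the time, the measured TCP pose, the force, the opening and the grip force at its end, in the units of the state.
- env.read_state(): the state, without advancing time (a new reading comes with each control period).
- env.capture(name): name is "scene" or "top" or "wrist"; returns a dict with "img" (420x560x3 uint8, red, green, blue), "camera_matrix" (3x3 intrinsics, pixels), "D" ([k1, k2, p1, p2, k3] as OpenCV has them; the pictures are not rectified), "R" (3x3) and "t" (3): a world point X has camera coordinates R X + t. Camera axes: x right, y down, z forward; pixel columns grow to the right and rows downward; lengths in mm; the calibration is good to about 2 mm. A picture is of the moment at which its call begins. There is no depth.
- env.job_done(): hands the job in; it is judged then, once.
Trained networks look in the newest picture that a camera, given by its name, has taken for a name from the list of things; names that differ only in an ending like _2 or _b are one class to them, and where a whole thing is asked for, a point or a joint stands for the part that bears it (a point fixed in the world has none). Each returns a list of dicts, best first, with "p" (0 to 1); they miss things now and then, are a little off and sometimes report something else, mostly with a low value. They report only what shows in the picture. A call takes as long as a camera call.
- env.boxes_of(camera, label): "point" ([row, column] in pixels, amid what is visible of it).
- env.trace(camera, label): "pixels" (420x560 bool, what is visible of it) and "point" ([row, column] in pixels, amid what is visible of it).
The state is a dict: "clock": time; "joint_pos": joint angles; "qvel": joint speeds; "effort": joint torques, N m; "tool_pos": TCP position; "tool_rot": TCP orientation; "ft_force": force on the tool from outside, world axes, zero at the start; "wrist_torque": the same for the moment, N m; "finger_gap": finger opening in mm; "grip_force": force on a finger pad.
Only numpy, scipy, OpenCV 4.12 (cv2) and the standard library are available. Lean on these libraries where they do the work, as an engineer would, in place of code of your own. Each camera call takes 0.05 s, during which the arm holds its last target. There are 200 camera calls.

TASK

Get the beech blank ready on the little vacuum jig: first turn the jig's red valve lever to half open (45 degrees, over the yellow mark); then lay the blank flat on the jig's bed with a long side against the blue fence and an end against the brass stop block, and press it with one diagonal push down onto the bed and into the fence, firmly (about 10 N each way). Finish while still holding it pressed there, with the valve still half open; do not disturb the other things on the table.

Things in the scene. Friction and masses are not known exactly. Their poses are not given: they have to be found in the camera images.
- jig: the vacuum jig, fixed to the table: a dark steel base 120 x 200 mm with an aluminium bed on it, whose top is 15 mm above the table. Origin: centre of the underside. Its x points away from the robot, across the fence; its y runs along the fence, to the left. The fence lies at its +x edge, the stop block at its +y end, the valve at its -y end. Fence and stop stand 14 mm above the bed, so the fingers can hold a thing on the bed above them.
- bed: the flat aluminium bed of the jig with three black suction ports along where the blank lies; same origin and axes as the jig (on the table, 15 mm below the bed's top).
- fence: the blue fence bar along the far edge of the bed, 15 mm thick (x), 145 mm long (y), 14 mm high above the bed; same origin and axes as the jig: its near face is at x = +40 mm, it runs from y = -55 to +90 mm.
- corner (a point): the inner corner of the jig where bed top, fence face and stop face meet, 15 mm above the table; axes as the jig's. The bed lies at its -x, -y side. A blank seated right has its origin at x = -15, y = -45, z = 0 mm from here.
- blank: loose wooden (beech) block 30 mm wide (x), 90 mm long (y), 36 mm high (z), about 80 g, pale with darker end grain and two thin dark lines across its top. Origin: centre of the underside. It starts on the table beyond the jig, lying about square to the fence; either end may face the stop. Friction on bed and fence is about 0.6: pressed down before it touches the fence, its drag on the bed takes up the sideways push, so bring it against stop and fence first.
- valve (a joint): angle of the red valve lever, rad: 0 closed (lever along the jig's -x, towards the robot), growing counterclockwise seen from above, pi/2 fully open (lever along the jig's -y). Half open is pi/4, marked yellow on the white dial between two black marks. It starts nearly closed, and stays where it is left; it takes about 2 N at the lever's grip to turn.
- lever_grip (a point): point in the middle of the red grip of the valve lever, 50 mm from the valve's axis, 50 mm above the table. The grip is 12 mm wide, 44 mm long and 17 mm high; below it are at least 27 mm of free space over the bed.
- valve_axis (a point): point on the upright axis of the valve, at the height of the lever's grip; fixed to the jig.
- slicker: bystander: brown wooden edge slicker, a grooved stick 105 mm long, 22 mm thick, right of the work. Origin: centre of the underside.
- punch: bystander: grey steel punch, 115 mm long, 12 mm thick, in front of the jig. Origin: centre of the underside.
- cap_tray: bystander: blue tray of caps, 82 x 110 x 24 mm, left at the back. Origin: centre of the underside.
- tape_measure: bystander: yellow tape measure, 37 x 71 x 62 mm, standing on the left. Origin: centre of the underside.
- round_tin: bystander: round grey tin with a yellow lid, 65 mm across, 31 mm high, left in front. Origin: centre of the underside.
- awl: bystander: awl with a pale wooden handle, 155 mm long, 26 mm thick, right of the jig. Origin: centre of the underside.

How it is judged (in metres and radians):
On the way, in this order (a step that is already met when the one before it is completed fails the run):
1. the valve lever is at half open (45 degrees, within 8 degrees) (value of joint valve between 0.646 and 0.925 rad), for 0.3 s.
2. the blank lies on the bed in the corner of fence and stop, pressed onto the bed and into the fence (x of blank in the frame of corner between -0.018 and -0.012 m and y of blank in the frame of corner between -0.0495 and -0.041 m and z of blank in the frame of corner between -0.003 and 0.003 m and angle between blank's own z axis and vertical below 0.06 rad and angle between the y axis of blank and the y axis of jig, either way round below 0.06 rad and contact force between blank and bed above 4 N and contact force between blank and fence above 4 N), for 0.2 s.
At the end, for the whole second after the job is handed in: The blank lies flat on the bed, parallel to the fence (0.06 rad), within 3 mm of the fence and 4 mm of the stop block, and is pressed with more than 4 N onto the bed and more than 4 N into the fence; the valve is half open, within 8 degrees (all of step 1 and all of step 2); the arm keeps its last pose, push and grip.
It fails at once if a bystander (slicker, punch, cap tray, tape measure, round tin or awl) is moved more than 25 mm (distance of any of slicker, punch, cap_tray, tape_measure, round_tin, awl from where it was at the start of the episode above 0.025 m).
It also fails if it takes over 58 s, if anything falls off the work surface, if the arm or the gripper's body presses on something with over 40 N, if the wrist force passes 120 N, or if a joint passes its speed limit or range.

## Working session

There is one attempt and no reset: what is moved stays moved. The work goes in short steps, Python scripts to look and compute and a tool call to move; the robot and the scene stay as the last step left them, time stands still between calls to the robot, and variables do not carry over. Pictures are saved under pics/ and viewed, at most 10 in all, crops included, and the job is handed in when it is done.

Besides the shell and the picture viewer there is one more tool, called after "Call:" in YAML: its name, and indented under it one key for each argument. jog_arm: Moves the arm, as the interface text tells. Shifts and turns lie within -1 to 1; 1 stands for 50 mm of shift or 8 degrees of turn. Its arguments: {"type":"object","properties":{"series":{"type":"string"},"hand":{"type":"number"},"force":{"type":"number"}},"required":["series"]}

```bash
mkdir -p pics
cat > h.py <<'E'
import numpy as np, cv2
from workcell import env
from scipy.spatial.transform import Rotation as Ro
def cap(n,f=None):
    c=env.capture(n)
    if f: cv2.imwrite('pics/'+f,c['img'][:,:,::-1])
    return c
def ray(c,pts,z):
    # pts: N x (col,row) -> world at height z
    p=np.asarray(pts,float).reshape(-1,1,2)
    u=cv2.undistortPoints(p,np.array(c['camera_matrix']),np.array(c['D'])).reshape(-1,2)
    R=np.array(c['R']);t=np.array(c['t']).ravel()
    o=-R.T@t; d=np.c_[u,np.ones(len(u))]@R
    return o+d*((z-o[2])/d[:,2])[:,None]
def proj(c,X):
    X=np.asarray(X,float).reshape(-1,3)
    return cv2.projectPoints(X,cv2.Rodrigues(np.array(c['R']))[0],np.array(c['t'],float).ravel(),np.array(c['camera_matrix']),np.array(c['D']))[0].reshape(-1,2)
E
python3 - <<'E'
from h import *
S=env.read_state();print(S['clock'],S['tool_pos'],S['tool_rot'],S['finger_gap'])
c=cap('top','top0.png');s=cap('scene','scene0.png')
print(-np.array(c['R']).T@c['t'],-np.array(s['R']).T@s['t'])
for n,z in [('blank',36),('valve',50),('lever_grip',50),('fence',29),('bed',15),('jig',15),('slicker',20),('punch',12),('awl',20),('tape_measure',62),('cap_tray',24),('round_tin',31)]:
    r=env.trace('top',n)
    for k in r[:1]:
        m=k['pixels'].astype(np.uint8); rc=cv2.minAreaRect(cv2.findNonZero(m)); bp=cv2.boxPoints(rc)
        print(n,round(k['p'],2),np.round(k['point']),np.round(ray(c,[k['point'][::-1]],z)[0]),'corners',np.round(ray(c,bp,z)[:,:2]).tolist())
E
```

```text
0.0 [ 236.4307535  -467.98628908  230.45253239] [ 9.72770291e-01  2.31769254e-01 -2.13927319e-04 -9.63267350e-04] 85.1693020954245
[ 259.8576032   171.53959994 1318.32947874] [-123.86954138  537.01300133  666.384012  ]
blank 0.67 [168. 263.] [603. 204.  36.] corners [[652.0, 231.0], [663.0, 199.0], [572.0, 170.0], [562.0, 201.0]]
valve 0.63 [246. 317.] [414.  71.  50.] corners [[378.0, 78.0], [452.0, 76.0], [452.0, 59.0], [377.0, 62.0]]
fence 0.62 [214. 286.] [491. 146.  29.] corners [[495.0, 223.0], [512.0, 220.0], [487.0, 81.0], [470.0, 84.0]]
bed 0.66 [237. 282.] [437. 153.  15.] corners [[404.0, 249.0], [516.0, 230.0], [481.0, 37.0], [369.0, 59.0]]
jig 0.72 [235. 289.] [443. 137.  15.] corners [[400.0, 252.0], [519.0, 232.0], [482.0, 34.0], [365.0, 57.0]]
slicker 0.7 [210. 368.] [508. -56.  20.] corners [[482.0, -7.0], [554.0, -83.0], [536.0, -100.0], [464.0, -24.0]]
punch 0.64 [295. 257.] [297. 210.  12.] corners [[277.0, 261.0], [328.0, 164.0], [316.0, 158.0], [265.0, 254.0]]
awl 0.64 [227. 382.] [467. -91.  20.] corners [[445.0, -49.0], [515.0, -118.0], [497.0, -136.0], [428.0, -68.0]]
tape_measure 0.79 [176. 168.] [572. 430.  62.] corners [[575.0, 474.0], [609.0, 415.0], [567.0, 392.0], [534.0, 451.0]]
cap_tray 0.6 [145. 193.] [660. 380.  24.] corners [[683.0, 445.0], [726.0, 339.0], [646.0, 308.0], [604.0, 413.0]]
round_tin 0.97 [265. 198.] [363. 353.  31.] corners [[350.0, 397.0], [406.0, 373.0], [378.0, 312.0], [323.0, 337.0]]
```

View pics/top0.png

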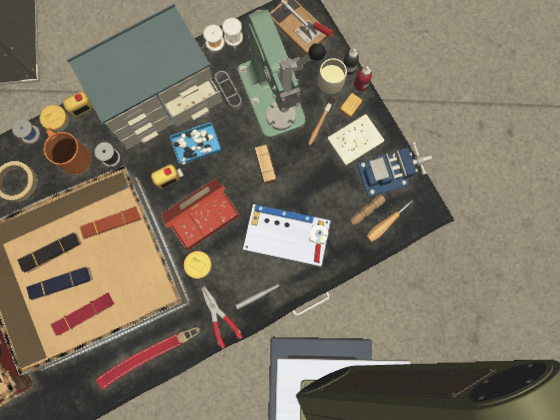

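View pics/scene0.png

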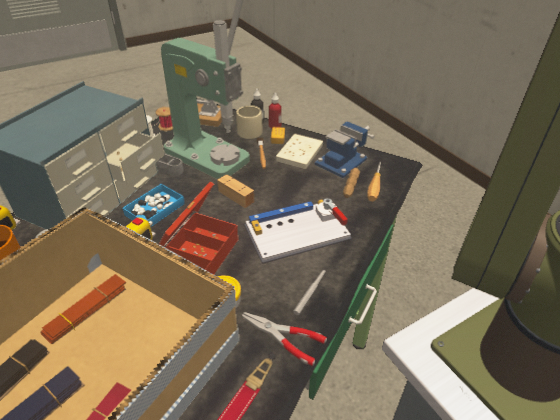

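The top view shows the jig at about (288,235), the red lever at (318,248), the blank at (265,163) with the press behind it, and the slicker and awl to the right at (370–385,215). The geometry matches the given sizes: jig centre about (441,143), yaw about -10°. I'll move towards the lever.

Call:
jog_arm:
  series: "0.8 -0.85 0 0 0 0; 0.8 -0.85 0 0 0 0; 0.8 -0.85 0 0 0 0; 0.8 -0.85 0 0 0 0; 0.8 -0.85 0 0 0 0; 0.8 -0.85 0 0 0 0; 0.8 -0.85 0 0 0 0; 0 0 0 0 0 -1"
  hand: -1

```text
clock: 1.7
tool_pos: [353.4, -73.0, 231.6]
tool_rot: [0.952, 0.305, 0.001, -0.0]
ft_force: [-0.5, -0.5, -0.4]
finger_gap: 85.7
grip_force: 0.0
```

```bash
cat >> h.py <<'E'
def st():
    S=env.read_state();M=Ro.from_quat(S['tool_rot']).as_matrix()
    print('t',round(S['clock'],2),'tcp',np.round(S['tool_pos'],1),'yawx',round(np.degrees(np.arctan2(M[1,0],M[0,0])),1),'tilt',np.round(M[:2,2],3),'q',np.round(S['joint_pos'],2),'F',np.round(S['ft_force'],1),'gap',round(S['finger_gap'],1),round(S['grip_force'],1))
    return S,M
E
python3 - <<'E'
from h import *
st()
c=cap('wrist','w1.png')
print(-np.array(c['R']).T@c['t'])
c=cap('top')
hsv=cv2.cvtColor(c['img'],cv2.COLOR_RGB2HSV)
m=((hsv[...,0]<8)|(hsv[...,0]>172))&(hsv[...,1]>150)&(hsv[...,2]>90)
k=np.zeros_like(m);k[225:275,300:335]=1
m=(m&k).astype(np.uint8)
rc=cv2.minAreaRect(cv2.findNonZero(m));print(rc,np.round(ray(c,cv2.boxPoints(rc),55),1).tolist(),ray(c,[rc[0]],55))
E
```

```text
t 1.7 tcp [353.4 -73.  231.6] yawx 35.5 tilt [0.001 0.001] q [-0.2  -0.02 -0.47  1.12  0.    2.32] F [-0.5 -0.5 -0.4] gap 85.7 0.0
[411.81802279 -31.01777622 375.60853208]
((317.0, 252.5), (17.0, 4.0), 90.0) [[417.3, 76.2, 55.0], [417.5, 66.7, 55.0], [377.4, 66.3, 55.0], [377.2, 75.7, 55.0]] [[397.30751996  71.22260642  55.        ]]
```

View pics/w1.png

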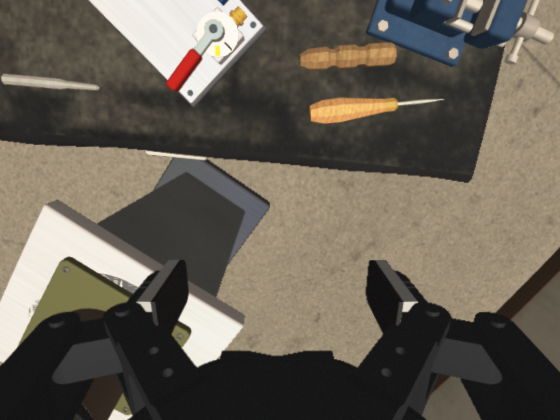

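The wrist view shows the red grip at about (185,70), the hub at (213,30) and the yellow mark at (217,50). Next I turn the gripper across the lever and move above it, measuring in the same turn.

```bash
cat >> h.py <<'E'
def red(c,z=58,box=None):
    hsv=cv2.cvtColor(c['img'],cv2.COLOR_RGB2HSV)
    m=(((hsv[...,0]<8)|(hsv[...,0]>172))&(hsv[...,1]>150)&(hsv[...,2]>70)).astype(np.uint8)
    n,l,s,ce=cv2.connectedComponentsWithStats(m)
    for i in np.argsort(-s[1:,4])[:3]+1:
        rc=cv2.minAreaRect(cv2.findNonZero((l==i).astype(np.uint8)))
        b=ray(c,cv2.boxPoints(rc),z)[:,:2]; e=[b[1]-b[0],b[2]-b[1]]; e.sort(key=lambda v:-np.hypot(*v))
        print('red px',np.round(rc[0]),'area',s[i,4],'ctr',np.round(b.mean(0),1),'size',[round(np.hypot(*v),1) for v in e],'dir',round(np.degrees(np.arctan2(e[0][1],e[0][0]))%180,1))
E
python3 - <<'E'
from h import *
c=cap('wrist');red(c)
print('hub',ray(c,[[213,30]],58)[0],'yellow',ray(c,[[217,50]],24)[0])
E
```

```text
red px [180.  69.] area 634 ctr [397.3  70.2] size [np.float64(43.5), np.float64(13.4)] dir 173.7
hub [444.79292703  62.20788394  58.        ] yellow [434.29761995  58.57442333  24.        ]
```

Call:
jog_arm:
  series: "0 0 0 0 0 -1; 0 0 0 0 0 -1; 0 0 0 0 0 -1; 0 0 0 0 0 -1; 0 0 0 0 0 -1; 0 0 0 0 0 -1; 0 0 0 0 0 -1; 0 0 0 0 0 -1"

```text
clock: 2.85
tool_pos: [352.3, -77.9, 231.3]
tool_rot: [0.651, 0.759, -0.0, 0.0]
ft_force: [-0.6, -0.7, 0.4]
finger_gap: 85.2
grip_force: 0.0
```

Call:
jog_arm:
  series: "0 0 0 0 0 -1; 0 0 0 0 0 -1; 0 0 0 0 0 -1; 0 0 0 0 0 -1; 0 0 0 0 0 -1; 0 0 0 0 0 -1; 0 0 0 0 0 -1; 0 0 0 0 0 -1"

```text
clock: 3.85
tool_pos: [352.2, -78.0, 231.3]
tool_rot: [0.15, 0.989, -0.0, -0.0]
ft_force: [1.1, 0.2, -1.1]
finger_gap: 85.5
grip_force: 0.0
```

Run:
```python
from h import *
st()
c=cap('wrist');red(c)
```

```text
t 3.85 tcp [352.2 -78.  231.3] yawx 162.7 tilt [-0. -0.] q [-0.22 -0.02 -0.47  1.12 -0.    0.08] F [ 1.1  0.2 -1.1] gap 85.5 0.0
red px [419. 188.] area 510 ctr [396.4  69.5] size [np.float64(44.0), np.float64(14.4)] dir 174.6
red px [555. 202.] area 76 ctr [459.8 219.5] size [np.float64(18.3), np.float64(10.1)] dir 178.0
```

Call:
jog_arm:
  series: "0 0 0 0 0 -0.7; 0 0 0 0 0 -0.7; -0.15 0.76 0 0 0 0; -0.15 0.76 0 0 0 0; -0.15 0.76 0 0 0 0; -0.15 0.76 0 0 0 0; 0 0 1 0 0 0; 0 0 1 0 0 0"
  hand: 0

```text
clock: 4.9
tool_pos: [399.5, 71.0, 130.7]
tool_rot: [0.055, 0.998, 0.0, 0.001]
ft_force: [0.6, 0.4, -1.3]
finger_gap: 42.5
grip_force: 0.0
```

Run:
```python
from h import *
S,M=st()
c=cap('wrist','w2.png');red(c)
print((M.T@(np.array([397,70,33])-S['tool_pos'])/50).round(2))
```

```text
t 4.9 tcp [399.5  71.  130.7] yawx 173.7 tilt [0.003 0.   ] q [ 0.18  0.13 -0.59  0.85 -0.    0.29] F [ 0.6  0.4 -1.3] gap 42.5 0.0
red px [516. 282.] area 6972 ctr [485.4 267. ] size [np.float64(167.4), np.float64(70.1)] dir 11.0
red px [276. 214.] area 814 ctr [396.6  71.8] size [np.float64(43.7), np.float64(10.8)] dir 173.3
[ 0.05 -0.03  1.95]
```

View pics/w2.png

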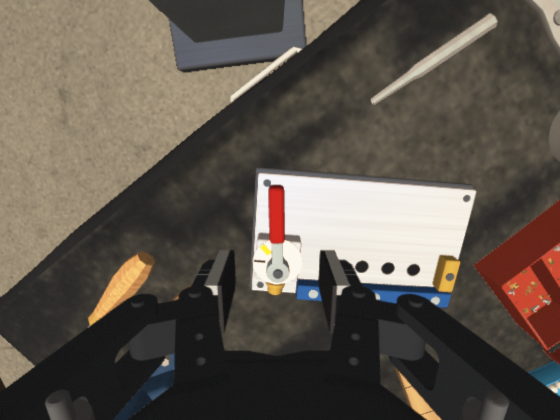

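The wrist view shows the grip at (276,214), hub (277,270), yellow mark (265,250) and brass stop (447,273). The lever sits between the fingers. Descend and grip.

Call:
jog_arm:
  series: "0.05 0 0.65 0 0 0; 0 0 0.65 0 0 0; 0 0 0.65 0 0 0; 0 0 0 0 0 0"

```text
clock: 5.45
tool_pos: [394.1, 70.4, 32.9]
tool_rot: [0.054, 0.999, -0.001, -0.002]
ft_force: [-0.4, -0.6, 0.6]
finger_gap: 43.1
grip_force: 0.0
```

Call:
jog_arm:
  series: "0 0 0 0 0 0; 0 0 0 0 0 0; 0 0 0 0 0 0; 0 0 0 0 0 0"
  hand: 1
  force: 25

```text
clock: 5.95
tool_pos: [397.3, 71.6, 35.2]
tool_rot: [0.052, 0.999, 0.0, 0.002]
ft_force: [0.6, -0.3, 6.9]
finger_gap: 11.4
grip_force: 31.4
```

Run:
```python
from h import *
st()
```

```text
t 5.95 tcp [397.3  71.6  35.2] yawx 174.0 tilt [ 0.003 -0.   ] q [ 0.18  0.25 -0.74  0.57 -0.    0.28] F [ 0.6 -0.3  6.9] gap 11.4 31.4
```

Call:
jog_arm:
  series: "-0.007 -0.12 0 0 0 -0.86; -0.007 -0.12 0 0 0 -0.86; -0.007 -0.12 0 0 0 -0.86; -0.007 -0.12 0 0 0 -0.86; -0.007 -0.12 0 0 0 -0.86; -0.007 -0.12 0 0 0 -0.86; 0 0 0 0 0 0; 0 0 0 0 0 0"

```text
clock: 6.95
tool_pos: [406.2, 38.5, 35.2]
tool_rot: [-0.303, 0.953, 0.001, 0.002]
ft_force: [-1.2, 3.2, 7.5]
finger_gap: 11.1
grip_force: 31.4
```

Run:
```python
from h import *
st()
c=cap('top');red(c,55)
for n,z in [('fence',29),('jig',15)]:
    r=env.trace('top',n)
    if r:
        rc=cv2.minAreaRect(cv2.findNonZero(r[0]['pixels'].astype(np.uint8)));b=ray(c,cv2.boxPoints(rc),z)[:,:2];print(n,b.round(1).tolist())
```

```text
t 6.95 tcp [406.2  38.5  35.2] yawx -144.7 tilt [0.003 0.003] q [ 0.09  0.26 -0.73  0.57  0.   -0.52] F [-1.2  3.2  7.5] gap 11.1 31.4
red px [200. 215.] area 2111 ctr [480.2 349.3] size [np.float64(163.6), np.float64(106.9)] dir 126.3
red px [138. 361.] area 725 ctr [141.2 473.9] size [np.float64(205.1), np.float64(30.5)] dir 121.5
red px [ 80. 315.] area 331 ctr [238.6 614.6] size [np.float64(62.3), np.float64(28.1)] dir 121.0
fence [[497.4, 222.5], [515.8, 219.1], [488.2, 79.8], [469.8, 83.5]]
jig [[402.5, 251.7], [519.9, 230.2], [480.7, 33.1], [364.3, 57.7]]
```

Call:
jog_arm:
  series: "0 0 0 0 0 0; 0 0 0 0 0 0; 0 0 0 0 0 0"
  hand: 0.2

```text
clock: 7.48
tool_pos: [404.4, 37.3, 33.8]
tool_rot: [-0.303, 0.953, -0.0, -0.0]
ft_force: [0.3, 0.1, 1.0]
finger_gap: 34.2
grip_force: 0.0
```

Call:
jog_arm:
  series: "0 0 -0.8 0 0 0; 0 0 -0.8 0 0 0; 0 0 -0.8 0 0 0; 0 0 -0.8 0 0 0; 0 0 0 0 0 0"

```text
clock: 8.1
tool_pos: [407.0, 37.5, 196.6]
tool_rot: [-0.303, 0.953, -0.001, 0.003]
ft_force: [0.5, -0.5, -0.3]
finger_gap: 34.0
grip_force: 0.0
```

Run:
```python
from h import *
st()
c=cap('wrist','w3.png');red(c)
for n,z in [('fence',29),('jig',15),('bed',15)]:
    r=env.trace('wrist',n)
    if r:
        rc=cv2.minAreaRect(cv2.findNonZero(r[0]['pixels'].astype(np.uint8)));b=ray(c,cv2.boxPoints(rc),z)[:,:2];print(n,rc,b.round(1).tolist())
```

```text
t 8.1 tcp [407.   37.5 196.6] yawx -144.7 tilt [0.006 0.001] q [ 0.09  0.08 -0.46  1.03 -0.   -0.52] F [ 0.5 -0.5 -0.3] gap 34.0 0.0
red px [395. 388.] area 716 ctr [521.1 294.9] size [np.float64(110.4), np.float64(19.8)] dir 75.7
red px [487. 337.] area 663 ctr [403.8 332.7] size [np.float64(79.8), np.float64(19.3)] dir 90.7
red px [536. 169.] area 614 ctr [240.5 226.2] size [np.float64(54.3), np.float64(15.6)] dir 38.9
fence ((503.0000915527344, 303.50006103515625), (60.10407638549805, 54.44721603393555), 45.0) [[390.6, 299.2], [327.8, 300.1], [335.5, 392.8], [403.2, 395.2]]
jig ((321.7047119140625, 251.27023315429688), (180.0245361328125, 104.4073257446289), 47.544803619384766) [[474.3, 9.9], [361.2, 34.1], [403.1, 249.3], [538.9, 238.8]]
bed ((329.22381591796875, 260.61285400390625), (157.4625701904297, 100.32027435302734), 46.7357063293457) [[481.4, 36.5], [370.0, 57.0], [405.1, 249.1], [536.1, 241.1]]
```

View pics/w3.png

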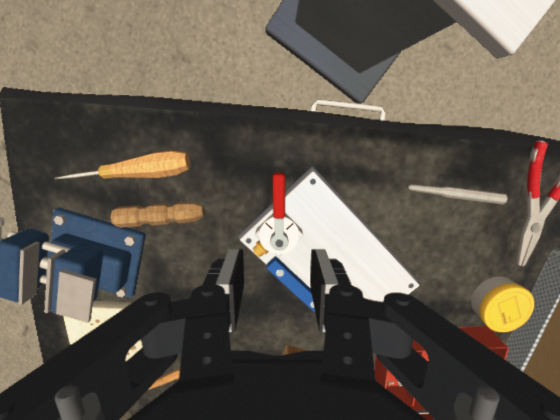

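The lever now covers the yellow mark between the two black marks (grip at (279,195), hub (280,243)), so the valve is half open. Next is the blank.

Call:
jog_arm:
  series: "0 0 0 0 0 0.72; 0 0 0 0 0 0.72; 0 0 0 0 0 0.72; -0.82 0.38 0 0 0 0; -0.82 0.38 0 0 0 0; -0.82 0.38 0 0 0 0; -0.82 0.38 0 0 0 0; 0 0 0 0 0 0"
  hand: -0.5

```text
clock: 9.3
tool_pos: [538.5, 162.1, 191.4]
tool_rot: [-0.158, 0.988, 0.0, -0.001]
ft_force: [0.0, -0.3, -0.0]
finger_gap: 64.2
grip_force: 0.0
```

```bash
cat >> h.py <<'E'
def blank(cam,z=36):
    c=cap(cam)
    for k in env.trace(cam,'blank')[:2]:
        rc=cv2.minAreaRect(cv2.findNonZero(k['pixels'].astype(np.uint8)));b=ray(c,cv2.boxPoints(rc),z)[:,:2]
        e=[b[1]-b[0],b[2]-b[1]]; e.sort(key=lambda v:-np.hypot(*v))
        print(cam,'blank',round(k['p'],2),np.round(rc[0]),b.mean(0).round(1),'size',[round(float(np.hypot(*v)),1) for v in e],'dir',round(np.degrees(np.arctan2(e[0][1],e[0][0]))%180,1))
    return c
E
python3 - <<'E'
from h import *
st()
c=blank('wrist');cv2.imwrite('pics/w4.png',c['img'][:,:,::-1])
t=blank('top')
for z in (50,150,250): print(z,ray(t,[[285,125],[290,95],[300,120]],z).round().tolist())
E
```

```text
t 9.3 tcp [538.5 162.1 191.4] yawx -161.9 tilt [-0.002 -0.   ] q [ 0.29  0.34 -0.12  1.11  0.   -0.02] F [ 0.  -0.3 -0. ] gap 64.2 0.0
wrist blank 0.62 [287. 265.] [613.  199.1] size [102.4, 29.1] dir 15.8
wrist blank 0.44 [267.  82.] [443.3 125.1] size [212.5, 109.7] dir 80.0
50 [[711.0, 153.0, 50.0], [789.0, 143.0, 50.0], [725.0, 117.0, 50.0]]
150 [[675.0, 155.0, 150.0], [748.0, 145.0, 150.0], [688.0, 121.0, 150.0]]
250 [[640.0, 156.0, 250.0], [706.0, 147.0, 250.0], [651.0, 125.0, 250.0]]
```

View pics/w4.png

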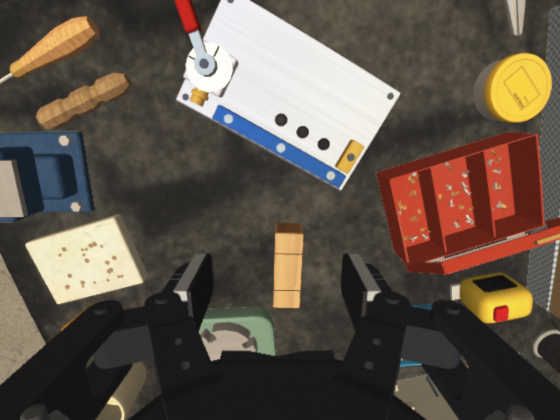

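The wrist view shows the blank's top spanning (275–302, 232–307), with its near end face visible above row 232. The jig corners are at (399,97) and (178,98), the blue fence runs from (218,108) to (343,185), and the brass stop is at (350,157).

Run:
```python
from h import *
c=cap('wrist');S,M=st()
print('blank top',ray(c,[[275,232],[301,232],[301,307],[275,307]],36)[:,:2].round(1).tolist())
print('jig corners z15',ray(c,[[399,97],[178,98],[342,190]],15)[:,:2].round(1).tolist())
img=c['img'].astype(int)
# fence blue mask & brass mask
hsv=cv2.cvtColor(c['img'],cv2.COLOR_RGB2HSV)
m=((hsv[...,0]>100)&(hsv[...,0]<125)&(hsv[...,1]>150)&(hsv[...,2]>90)).astype(np.uint8);m[:,:200]=0;m[:90]=0;m[200:]=0;m[:,360:]=0
rc=cv2.minAreaRect(cv2.findNonZero(m));print('fence z29',ray(c,cv2.boxPoints(rc),29)[:,:2].round(1).tolist())
m=((hsv[...,0]>15)&(hsv[...,0]<30)&(hsv[...,1]>120)&(hsv[...,2]>90)).astype(np.uint8);m[:130]=0;m[190:]=0;m[:,:320]=0;m[:,375:]=0
rc=cv2.minAreaRect(cv2.findNonZero(m));print('stop z29',ray(c,cv2.boxPoints(rc),29)[:,:2].round(1).tolist())
m=np.zeros((420,560),np.uint8)
m=((hsv[...,0]>8)&(hsv[...,0]<25)&(hsv[...,1]>60)&(hsv[...,2]>120)).astype(np.uint8);m[:215]=0;m[315:]=0;m[:,:262]=0;m[:,315:]=0
ys,xs=np.nonzero(m);print('blank px',xs.min(),xs.max(),ys.min(),ys.max(), [ (r,int(xs[ys==r].min()),int(xs[ys==r].max()),c['img'][r,288].tolist()) for r in (226,230,233,236,240,270,300)])
```

```text
t 9.55 tcp [535.7 159.4 193.2] yawx -162.0 tilt [-0.002 -0.001] q [ 0.29  0.34 -0.13  1.11 -0.   -0.02] F [-0.5 -0.8 -0.4] gap 64.1 0.0
blank top [[576.0, 171.1], [567.6, 197.1], [653.7, 227.3], [662.8, 199.1]]
jig corners z15 [[407.7, 247.8], [477.5, 36.9], [515.3, 227.5]]
fence z29 [[487.5, 80.4], [474.6, 83.6], [500.8, 223.2], [514.8, 221.2]]
stop z29 [[494.9, 209.8], [464.8, 215.5], [467.7, 230.2], [498.1, 224.8]]Traceback (most recent call last):
  File "<stdin>", line 14, in <module>
    return umr_minimum(a, axis, None, out, keepdims, initial, where)
ValueError: zero-size array to reduction operation minimum which has no identity
```

Call:
jog_arm:
  series: "-0.79 0.13 0 0 0 0; -0.79 0.13 0 0 0 0; 0 0 0.8 0 0 0; 0 0 0.8 0 0 0; 0 0 0 0 0 0"

```text
clock: 10.18
tool_pos: [604.6, 195.3, 110.7]
tool_rot: [-0.156, 0.988, -0.001, -0.004]
ft_force: [-0.7, 0.6, 0.4]
finger_gap: 64.0
grip_force: 0.0
```

Run:
```python
from h import *
S,M=st()
c=cap('wrist','w5.png')
print((M.T@(np.array([607.5,196.5,14])-S['tool_pos'])/50).round(2))
```

```text
t 10.18 tcp [604.6 195.3 110.7] yawx -162.0 tilt [-0.008 -0.003] q [ 0.31  0.52 -0.05  1.01 -0.   -0.  ] F [-0.7  0.6  0.4] gap 64.0 0.0
[-0.08  0.    1.93]
```

View pics/w5.png

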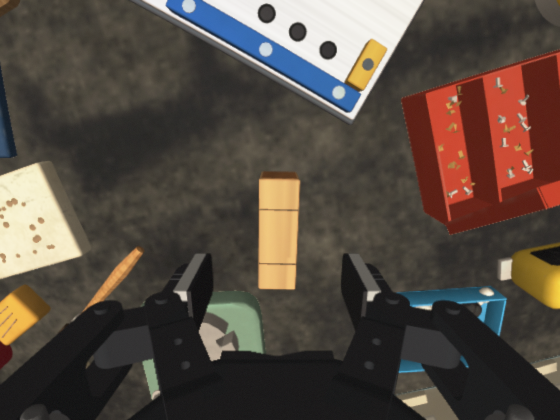

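The blank is upright in the image at columns 260–299, centred between the fingers at about column 277. Descend and grip.

Call:
jog_arm:
  series: "-0.07 0 0.65 0 0 0; 0 0 0.65 0 0 0; 0 0 0.63 0 0 0; 0 0 0 0 0 0"

```text
clock: 10.72
tool_pos: [610.6, 197.6, 17.3]
tool_rot: [-0.156, 0.988, -0.0, -0.001]
ft_force: [0.1, -0.5, 0.4]
finger_gap: 63.6
grip_force: 0.0
```

Call:
jog_arm:
  series: "0 0 0 0 0 0; 0 0 0 0 0 0; 0 0 0 0 0 0; 0 0 0 0 0 0"
  hand: 1
  force: 50

```text
clock: 11.22
tool_pos: [613.7, 198.8, 20.2]
tool_rot: [-0.156, 0.988, 0.0, 0.003]
ft_force: [0.7, -0.2, 6.3]
finger_gap: 28.6
grip_force: 51.6
```

Call:
jog_arm:
  series: "0 0 -0.7 0 0 0; 0 0 -0.7 0 0 0; 0 0 -0.2 0 0 0; 0 0 0 0 0 0"

```text
clock: 11.72
tool_pos: [612.0, 198.3, 98.0]
tool_rot: [-0.156, 0.988, 0.0, 0.001]
ft_force: [-0.1, -0.6, -1.3]
finger_gap: 28.7
grip_force: 50.6
```

Run:
```python
from h import *
st()
```

```text
t 11.72 tcp [612.  198.3  98. ] yawx -162.0 tilt [0.002 0.001] q [ 0.31  0.54 -0.06  0.97 -0.   -0.  ] F [-0.1 -0.6 -1.3] gap 28.7 50.6
```

Call:
jog_arm:
  series: "0.8 0.04 0 0 0 0; 0.8 0.04 0 0 0 0; 0.8 0.04 0 0 0 0; 0.66 0.03 0 0 0 0; 0 0 0 0 0 -0.95; 0 0 0 0 0 -0.95; 0 0 0 0 0 -0.95; 0 0 0 0 0 -0.95"

```text
clock: 12.72
tool_pos: [462.2, 157.5, 95.6]
tool_rot: [-0.412, 0.911, 0.0, -0.002]
ft_force: [-0.4, 0.6, -1.4]
finger_gap: 28.5
grip_force: 50.7
```

Call:
jog_arm:
  series: "0 0 0 0 0 -0.97; 0 0 0 0 0 -0.97; 0 0 0 0 0 -0.97; 0 0 0 0 0 -0.97; 0 0 0 0 0 0; 0 0 0 0 0 0"

```text
clock: 13.48
tool_pos: [463.0, 157.8, 96.5]
tool_rot: [-0.638, 0.77, 0.0, -0.001]
ft_force: [-0.9, -0.1, -0.6]
finger_gap: 29.1
grip_force: 50.7
```

Run:
```python
from h import *
S,M=st()
print((M.T@(np.array([464,158,45])-S['tool_pos'])/50).round(2))
c=cap('wrist','w6.png');blank('top',115)
```

```text
t 13.47 tcp [463.  157.8  96.5] yawx -100.7 tilt [-0.002 -0.001] q [ 0.33  0.3  -0.46  0.81 -0.   -1.06] F [-0.9 -0.1 -0.6] gap 29.1 50.7
[-0.01 -0.02  1.03]
top blank 0.57 [262. 219.] [462.8 201. ] size [40.9, 21.6] dir 26.3
top blank 0.25 [195. 143.] [637.5 362.5] size [104.6, 78.2] dir 112.1
```

View pics/w6.png

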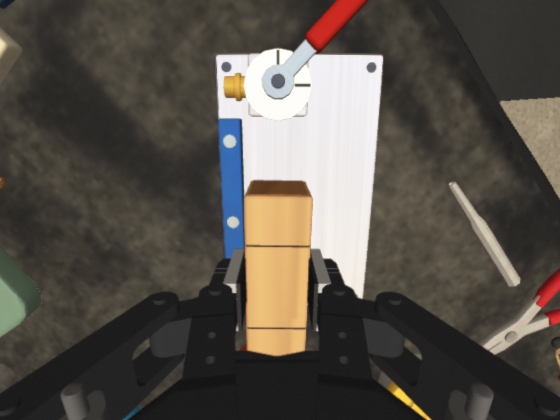

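The wrist view shows the blank held square, with its edges (246–312) parallel to the blue fence (220–243). The lever is still at 45°. Lower it just above the bed.

Call:
jog_arm:
  series: "0 0 0.6 0 0 0; 0 0 0.4 0 0 0; 0 0 0.1 0 0 0; 0 0 0 0 0 0; 0 0 0 0 0 0"

```text
clock: 14.25
tool_pos: [464.5, 158.3, 43.1]
tool_rot: [-0.639, 0.769, -0.0, 0.001]
ft_force: [0.2, -0.5, -2.2]
finger_gap: 28.8
grip_force: 50.6
```

Run:
```python
from h import *
S,M=st()
c=cap('wrist','w7.png')
```

```text
t 14.25 tcp [464.5 158.3  43.1] yawx -100.6 tilt [0.002 0.001] q [ 0.33  0.36 -0.53  0.67  0.   -1.06] F [ 0.2 -0.5 -2.2] gap 28.8 50.6
```

View pics/w7.png

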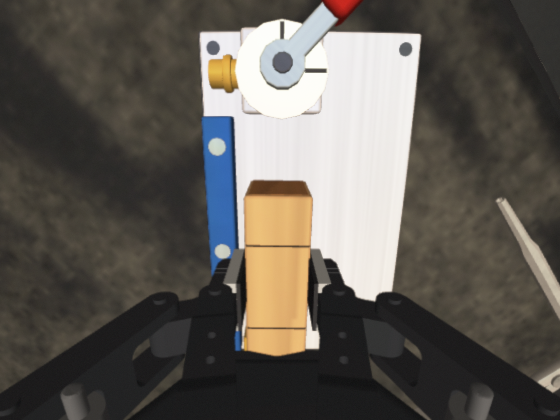

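The blank hangs just above the bed, parallel to the fence with a gap of about 8 mm. Lower it further and watch the force.

Call:
jog_arm:
  series: "0 0 0.06 0 0 0; 0 0 0.04 0 0 0; 0 0 0 0 0 0; 0 0 0 0 0 0"

```text
clock: 14.8
tool_pos: [463.7, 158.0, 37.3]
tool_rot: [-0.639, 0.769, 0.0, -0.0]
ft_force: [-0.4, 0.6, -0.8]
finger_gap: 28.8
grip_force: 50.6
```

Call:
jog_arm:
  series: "0 0 0.02 0 0 0; 0 0 0 0 0 0; 0 0 0 0 0 0"

```text
clock: 15.18
tool_pos: [463.7, 158.0, 36.3]
tool_rot: [-0.639, 0.769, 0.0, -0.0]
ft_force: [-0.5, 0.3, -1.0]
finger_gap: 28.8
grip_force: 50.6
```

Call:
jog_arm:
  series: "0 0 0.02 0 0 0; 0 0 0 0 0 0; 0 0 0 0 0 0"

```text
clock: 15.55
tool_pos: [463.8, 158.0, 35.4]
tool_rot: [-0.639, 0.769, -0.0, 0.0]
ft_force: [-0.4, -0.3, -0.5]
finger_gap: 28.6
grip_force: 50.7
```

Call:
jog_arm:
  series: "0 0 0.02 0 0 0; 0 0 0 0 0 0; 0 0 0 0 0 0"

```text
clock: 15.92
tool_pos: [463.8, 158.0, 35.1]
tool_rot: [-0.639, 0.769, -0.0, 0.0]
ft_force: [-1.8, -0.8, 6.9]
finger_gap: 28.5
grip_force: 51.6
```

Call:
jog_arm:
  series: "0 0 0.02 0 0 0; 0 0 0 0 0 0; 0 0 0 0 0 0"

```text
clock: 16.3
tool_pos: [463.8, 157.9, 35.1]
tool_rot: [-0.639, 0.769, -0.0, 0.0]
ft_force: [-2.8, -2.1, 16.0]
finger_gap: 29.1
grip_force: 52.6
```

Call:
jog_arm:
  series: "-0.08 0 0 0 0 0; -0.04 0 0 0 0 0; 0 0 0 0 0 0; 0 0 0 0 0 0"

```text
clock: 16.8
tool_pos: [465.0, 161.0, 35.1]
tool_rot: [-0.638, 0.77, -0.003, -0.001]
ft_force: [-2.4, -9.3, 18.2]
finger_gap: 28.9
grip_force: 52.9
```

Bed contact is at TCP z about 35, with a stiffness of about 9 N/mm. Ease off, then find the stop.

Call:
jog_arm:
  series: "0 0 -0.04 0 0 0; -0.04 0 0 0 0 0; 0 0 0 0 0 0; 0 0 0 0 0 0"

```text
clock: 17.3
tool_pos: [465.3, 165.9, 35.2]
tool_rot: [-0.639, 0.769, -0.0, -0.0]
ft_force: [0.3, -0.6, 1.5]
finger_gap: 28.6
grip_force: 50.8
```

Call:
jog_arm:
  series: "-0.04 0 0 0 0 0; 0 0 0 0 0 0; 0 0 0 0 0 0"

```text
clock: 17.68
tool_pos: [465.2, 166.0, 35.3]
tool_rot: [-0.639, 0.769, -0.002, -0.001]
ft_force: [0.8, -6.8, 5.3]
finger_gap: 28.6
grip_force: 51.3
```

Call:
jog_arm:
  series: "-0.02 0 0 0 0 0; 0 0 0 0 0 0; 0 0 0 0 0 0"

```text
clock: 18.05
tool_pos: [465.2, 166.1, 35.4]
tool_rot: [-0.639, 0.77, -0.002, -0.002]
ft_force: [-0.3, -8.9, 6.6]
finger_gap: 28.8
grip_force: 51.5
```

Call:
jog_arm:
  series: "0.045 0 -0.01 0 0 0; 0 -0.06 0 0 0 0; 0 -0.06 0 0 0 0; 0 0 0 0 0 0; 0 0 0 0 0 0"

```text
clock: 18.68
tool_pos: [469.6, 165.2, 35.3]
tool_rot: [-0.639, 0.769, 0.001, -0.001]
ft_force: [-4.5, -3.1, 3.4]
finger_gap: 28.5
grip_force: 50.9
```

Call:
jog_arm:
  series: "0 -0.04 0 0 0 0; 0 0 0 0 0 0; 0 0 0 0 0 0"

```text
clock: 19.05
tool_pos: [471.6, 164.8, 35.3]
tool_rot: [-0.639, 0.769, 0.001, -0.001]
ft_force: [-3.3, -2.9, 2.9]
finger_gap: 28.9
grip_force: 50.8
```

Call:
jog_arm:
  series: "0 -0.03 0 0 0 0; 0 0 0 0 0 0; 0 0 0 0 0 0"

```text
clock: 19.42
tool_pos: [473.1, 164.5, 35.3]
tool_rot: [-0.639, 0.769, 0.001, -0.001]
ft_force: [-4.9, -2.5, 2.8]
finger_gap: 28.7
grip_force: 50.8
```

Call:
jog_arm:
  series: "0 -0.03 0 0 0 0; 0 0 0 0 0 0; 0 0 0 0 0 0"

```text
clock: 19.8
tool_pos: [473.4, 164.4, 35.2]
tool_rot: [-0.639, 0.769, 0.001, -0.002]
ft_force: [-6.3, -2.2, 5.1]
finger_gap: 28.8
grip_force: 51.1
```

Call:
jog_arm:
  series: "0 -0.03 0 0 0 0; 0 0 0 0 0 0; 0 0 0 0 0 0"

```text
clock: 20.18
tool_pos: [473.6, 164.3, 35.2]
tool_rot: [-0.64, 0.769, 0.003, -0.003]
ft_force: [-8.4, -1.5, 6.7]
finger_gap: 28.6
grip_force: 51.4
```

Run:
```python
from h import *
S,M=st(); print('F tool',(M.T@S['ft_force']).round(1))
```

```text
t 20.18 tcp [473.6 164.3  35.2] yawx -100.5 tilt [-0.007  0.   ] q [ 0.33  0.39 -0.51  0.67  0.   -1.06] F [-8.4 -1.5  6.7] gap 28.6 51.4
F tool [ 3.1  8.1 -6.6]
```

The fence contact is where predicted. Now the diagonal push.

Call:
jog_arm:
  series: "0 -0.03 0.01 0 0 0; 0 -0.03 0.01 0 0 0; 0 -0.02 0 0 0 0; 0 0 0 0 0 0; 0 0 0 0 0 0; 0 0 0 0 0 0"

```text
clock: 20.92
tool_pos: [473.7, 164.3, 35.2]
tool_rot: [-0.64, 0.768, 0.005, -0.004]
ft_force: [-20.1, 0.8, 23.7]
finger_gap: 28.6
grip_force: 53.4
```

Run:
```python
from h import *
S,M=st(); print('F tool',(M.T@S['ft_force']).round(1))
```

```text
t 20.93 tcp [473.7 164.3  35.2] yawx -100.4 tilt [-0.013  0.003] q [ 0.33  0.4  -0.5   0.68  0.01 -1.06] F [-20.1   0.8  23.7] gap 28.6 53.4
F tool [  2.9  20.2 -23.4]
```

Call:
jog_arm:
  series: "0 0.01 -0.02 0 0 0; 0 0 0 0 0 0; 0 0 0 0 0 0; 0 0 0 0 0 0"

```text
clock: 21.42
tool_pos: [473.8, 164.2, 35.3]
tool_rot: [-0.64, 0.768, 0.005, -0.004]
ft_force: [-16.2, 1.1, 13.7]
finger_gap: 28.6
grip_force: 52.3
```

Run:
```python
from h import *
S,M=st(); print('F tool',(M.T@S['ft_force']).round(1))
c=cap('wrist','w8.png')
cv2.imwrite('pics/s8.png',np.vstack([c['img'][:,:,::-1][:,100:460][:330], cv2.resize(cap('scene')['img'][:,:,::-1][185:275,230:365],(360,240))]))
```

```text
t 21.43 tcp [473.8 164.2  35.3] yawx -100.4 tilt [-0.013  0.002] q [ 0.33  0.4  -0.5   0.68  0.01 -1.06] F [-16.2   1.1  13.7] gap 28.6 52.3
F tool [  1.8  16.3 -13.4]
```

View pics/s8.png

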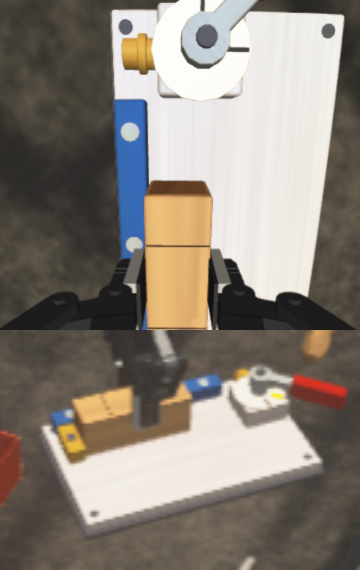

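The blank is flat against the fence and stop. The lever bisects the black marks at 45°. Forces read about 16 N sideways and 14 N down, with less than 1 mm to the stop. Handing in.

```bash
python3 -c "
from workcell import env
print(env.job_done())"
```

```text
the job is handed in; nothing more can be done
None
```

I handed the job in at about 21.5 s: the valve is half open (about 45°), and the blank is still held in the corner of fence and stop, pressed about 14 N down and 16 N towards the fence at the wrist. The hand-in returned no verdict.

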